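Unload the mould and set the castings in the datum cross

TASK

Lift every aluminium casting out of the open mould and push each one square and flush into an inside corner of the cross-shaped steel fence, one casting per corner, grip block upwards, its long side along the fence's longer bar. When all are in, fit the black star handle onto the fence's square spindle, fully home and level. Leave the two ferrite cores, the lens cap and the brass gauge base where they are.

Things in the scene. Friction and masses are not known exactly. Their poses are not given: they have to be found in the camera images.
- mould: fixed dark steel open mould block 216 (x) x 156 (y) x 30 tall, origin at the centre of its underside. Four open cavities, 88 x 58 and 12 deep (floor 18 above the table), long side along x, centred at x = +-50, y = +-38; a casting in one stands 26 proud of the mould's top, grip block above the rim
- fence: fixed dark steel datum fence, a flat cross on the granite; origin at its centre, on the granite. Bars 36 wide, 12 tall: one 210 long along x, one 150 long along y. Inside corners at x = +-18, y = +-18, open outward onto bare granite. A casting flush in a corner, long side along the x bar, has its centre at x = +-60, y = +-45
- spindle (a point): foot of the square spindle at the fence's centre, 45 above the granite: the top of a 36 x 36 pedestal. The bright spindle is 20 x 20, sides along the fence's x and y, and rises 32 above this point (to 77), the last 8 tapered to 12 x 12
- handle: loose black star handle: square hub 46 x 46 x 34 tall, flats along x and y; 23 x 23 square bore through it, sides along x and y; four arms 20 wide, 12 tall at the bottom, reaching 50 from the centre along +-x, +-y. Origin: underside centre, on the bore axis; z up. 0.16 kg. Fits the spindle in any quarter turn; home, its underside rests on the pedestal
- casting_a: cast aluminium sensor housing (casting), all alike: flange 84 (x) x 54 (y) x 14 tall, with a narrower grip block 60 (x) x 30 (y) centred on it from height 14 up to 38. Origin: centre of the underside; z up. 0.17-0.33 kg. Loose; starts flange down in one of the mould's four cavities. Absent in some starts.
- casting_b: cast aluminium sensor housing (casting), all alike: flange 84 (x) x 54 (y) x 14 tall, with a narrower grip block 60 (x) x 30 (y) centred on it from height 14 up to 38. Origin: centre of the underside; z up. 0.17-0.33 kg. Loose; starts flange down in one of the mould's four cavities. Absent in some starts.
- casting_c: cast aluminium sensor housing (casting), all alike: flange 84 (x) x 54 (y) x 14 tall, with a narrower grip block 60 (x) x 30 (y) centred on it from height 14 up to 38. Origin: centre of the underside; z up. 0.17-0.33 kg. Loose; starts flange down in one of the mould's four cavities. Absent in some starts.
- casting_d: cast aluminium sensor housing (casting), all alike: flange 84 (x) x 54 (y) x 14 tall, with a narrower grip block 60 (x) x 30 (y) centred on it from height 14 up to 38. Origin: centre of the underside; z up. 0.17-0.33 kg. Loose; starts flange down in one of the mould's four cavities. Absent in some starts.
- core_a: ferrite core, dark upright cylinder 44 dia x 65 tall; loose bystander, origin at the underside centre, leave alone
- core_b: second ferrite core, dark upright cylinder 44 dia x 65 tall; loose bystander, origin at the underside centre, leave alone
- lens_cap: blue lens cap, disc 68 dia x 24 tall; loose bystander, origin at the underside centre, leave alone
- gauge_base: squat brass height gauge base, 96 dia x 30 with a 26 dia x 50 stub on top; loose bystander, origin at the underside centre, leave alone
There are look-alikes about, which are no part of the job. Leave any orange look-alike of the casting_d alone.

How it is judged:
By the outcome, as a careful person would: the job done as asked, in the order asked, and still so for the second after the job is handed in, with the robot touching nothing.
Of casting_a, casting_b, casting_c, casting_d only 3 to 4 are there at a start; the rules pass over those that are not, and their reading is None.
At some moment in a run one of casting_a, casting_b, casting_c, casting_d, handle may be knocked a few centimetres aside while the robot is not near it.
Once in a run the grip may slacken for a moment while it holds something.
It also fails if it takes over 210 s, if anything falls off the work surface, if the arm or the gripper's body presses on something with over 40 N, if the wrist force passes 120 N, or if a joint passes its speed limit or range.

ROBOT

A 6-joint arm with a two-finger parallel gripper is mounted at the origin on the work surface. World frame = base frame: x ahead of the robot, y to its left, z up, the work surface at z = 0. Lengths are in m, angles in rad, forces in N, time in s.
With the tool pointing down it reaches from about 0.375 to 0.975 m from the base axis. Payload 3.8 kg.
Tool frame: the origin (TCP) lies at the centre of the arm's flange, where the gripper is bolted on; the fingertips stand 173 mm ahead of it and the grasp point (between the pads) lies 155 mm ahead of it (bot.tip_reach is the distance from the TCP to the fingertips, in m); z points along the fingers, y is the line along which they close (so a half turn about z gives the same grasp; the last joint's range is limited). The gripper opens to 85 mm and grips with 20 to 120 N. Pads are 22 mm wide; open, the fingers measure 114 mm over their backs; the gripper's body (76 mm by 85 mm) begins 54 mm behind the grasp point. The pads swing forward as they close: fully open they stand 13 mm farther back than shut.
Start: joints at [1.116, 0.264, 1.604, -0, 1.274, -0.037], TCP at [0.274, 0.617, 0.405] pointing down, gripper open.
Joint ranges: [-2.63, 2.63], [-0.94, 2.18], [0.31, 2.57], [-1.31, 4.45], [0, 2.66], [-2.55, 2.55]. Speed limits (rad/s): [2.57, 2.57, 3.14, 3.14, 3.14, 3.14].

INTERFACE

Orientations are given as a rotation vector (axis times angle).
In Python, from workcell import bot gives the robot as it stands.
- The arm moves only by the tool drive_tool, never from a script. Its arguments are lists of equal length, an entry for each row: "claw": the finger opening in mm, from 0 to 85.4; "slide": the shift along the world's x, y, z each as a share of 0.5 m, from -1 to 1, a list of three; "yaw": the turn about the world's z as a share of 180 degrees, from -1 to 1. A call has 1 to 8 rows; each row is the pose to reach, as a shift and turn from the pose commanded when the call began, turning the shorter way round; what a row does not reach only later rows make up. A row lasts 1/12 s, in which the tool goes at most 41.7 mm and 7.16 degrees, less where a joint would pass 70% of its speed; a pose out of reach is approached as far as the arm can. A call with a number of a shift or a turn outside -1 to 1 is refused whole. A call with a gripper value outside its range is refused whole. The fingers move at their own pace and stop on an object; "newtons" is the grip in N (left out, the last holds). Time passes only in rows, so rows that repeat a pose let the fingers close. It gives the time, the measured TCP pose, the force, the opening and the grip force at its end, in the units of the state.
- bot.read_state(): the state, without advancing time (a new reading comes with each control period).
- bot.read_camera(name): name is "scene" or "top"; returns a dict with "color" (420x560x3 uint8, red, green, blue), "depth" (420x560 float32, m along the optical axis (not along the pixel's ray), 0 where there is no reading), "mtx" (3x3 intrinsics, pixels), "eye" and "rotation" of the camera in the world. Camera axes: x right, y up, looking along -z (the intrinsics and any distortion apply to the point x, -y, -z); pixel columns grow to the right and rows downward; lengths in m; the calibration is good to about 2 mm. A picture is of the moment at which its call begins.
- bot.finish_job(): hands the job in; it is judged then, once.
The state is a dict: "time": time; "q": joint angles; "joint_vel": joint speeds; "joint_torque": joint torques, N m; "tool_pos": TCP position; "tcp_rot": TCP orientation; "wrist_force": force on the tool from outside, world axes, zero at the start; "torque": the same for the moment, N m; "width": opening from 0.0 (shut) to 1.0 (fully open); "grip_force": force on a finger pad.
Only numpy, scipy, OpenCV 4.12 (cv2) and the standard library are available. Lean on these libraries where they do the work, as an engineer would, in place of code of your own. Each camera call takes 0.05 s, during which the arm holds its last target. There are 200 camera calls.

## Working session

There is one attempt and no reset: what is moved stays moved. The work goes in short steps, Python scripts to look and compute and a tool call to move; the robot and the scene stay as the last step left them, time stands still between calls to the robot, and variables do not carry over. Pictures are saved under pics/ and viewed, at most 14 in all, crops included, and the job is handed in when it is done.

Besides the shell and the picture viewer there is one more tool, called after "Request:" as name(argument=value, ...) on one line, values as JSON. drive_tool: Moves the arm, as the interface text tells. Shift numbers are shares of 0.5 m and turn numbers shares of 180 degrees, none past 1 either way. Its arguments: {"type":"object","properties":{"claw":{"type":"array","items":{"type":"number"}},"slide":{"type":"array","items":{"type":"array","items":{"type":"number"}}},"yaw":{"type":"array","items":{"type":"number"}},"newtons":{"type":"number"}},"required":["claw","slide","yaw"]}

```bash
mkdir -p pics; cat > h.py <<'E'
import numpy as np, cv2
from workcell import bot
def cap(n):
    c=bot.read_camera(n); np.savez('last_%s.npz'%n,**c); return c
def load(n): return dict(np.load('last_%s.npz'%n))
def cloud(c):
    h,w=c['depth'].shape; u,v=np.meshgrid(np.arange(w),np.arange(h)); K=c['mtx']; d=c['depth']
    P=np.stack([(u-K[0,2])/K[0,0]*d,-(v-K[1,2])/K[1,1]*d,-d],-1)
    return P@np.array(c['rotation']).T+c['eye']
def save(c,f,box=None,s=1):
    im=c['color'][...,::-1]
    if box: im=im[box[1]:box[3],box[0]:box[2]]
    cv2.imwrite('pics/'+f,cv2.resize(im,None,fx=s,fy=s,interpolation=cv2.INTER_CUBIC))
E
python3 - <<'E'
from h import *
for n in('top','scene'):
    c=cap(n); save(c,n+'0.png',s=1.4); print(c['mtx'],c['eye'],c['rotation'],[k for k in c])
print(bot.read_state())
E
```

```text
[[446.85269621   0.         274.30153827]
 [  0.         446.85269621 205.40907075]
 [  0.           0.           1.        ]] [ 0.37354289 -0.05426358  1.2116119 ] [ 0.08648276 -0.11049842 -1.58170728] ['color', 'depth', 'mtx', 'eye', 'rotation']
[[400.86125556   0.         275.00076912]
 [  0.         400.86125556 209.86379869]
 [  0.           0.           1.        ]] [ 0.94042753 -0.56712983  0.93471055] [0.60942731 0.2134897  0.67183394] ['color', 'depth', 'mtx', 'eye', 'rotation']
{'time': 0.1, 'q': array([ 1.11611431e+00,  2.64707887e-01,  1.60526066e+00,  6.11381157e-06,
        1.27372339e+00, -3.68941171e-02]), 'joint_vel': array([ 1.17581812e-03,  4.04890222e-04, -3.15007439e-03, -3.66202955e-05,
       -3.29174372e-03, -1.15904465e-03]), 'joint_torque': array([ 1.55107596e-04, -5.16709328e+01, -3.68589699e+01, -5.37480673e-05,
        6.42658590e-03, -2.81136232e-05]), 'tool_pos': array([0.27373257, 0.61665974, 0.40345336]), 'tcp_rot': array([-0.65139258, -3.07278979,  0.00319568]), 'wrist_force': array([-0.22411303,  0.62153666, -1.00462019]), 'torque': array([-0.01367659, -0.02420304,  0.03974724]), 'grip_force': 0.0, 'width': 0.9994212472272637}
```

View pics/top0.png

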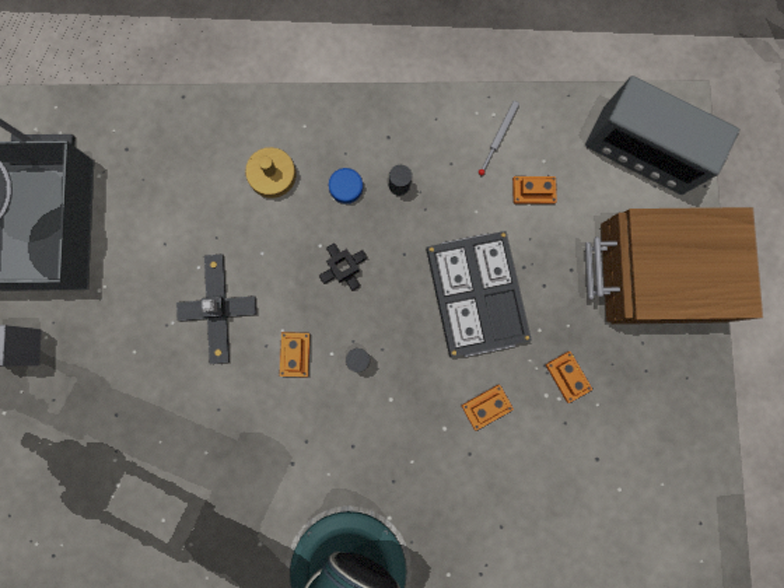

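View pics/scene0.png

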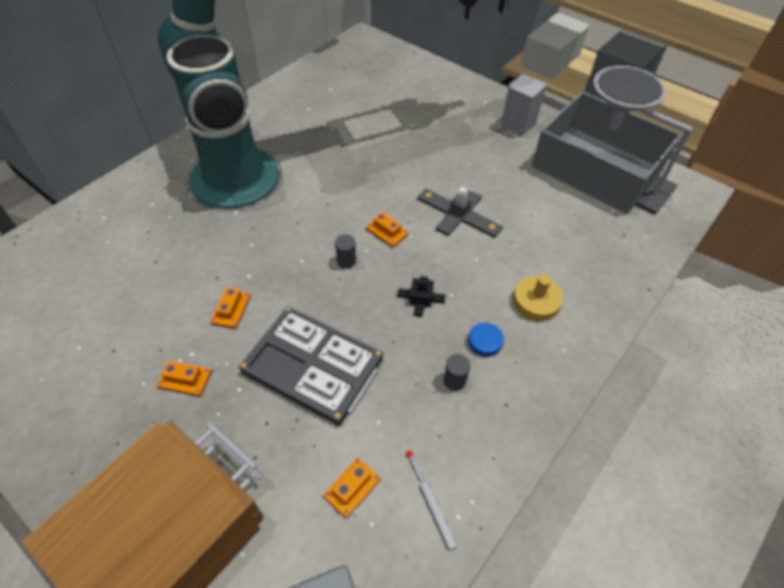

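```bash
cat >> h.py <<'E'
def cloud(c):
    h,w=c['depth'].shape; u,v=np.meshgrid(np.arange(w),np.arange(h)); K=c['mtx']; d=c['depth']
    P=np.stack([(u-K[0,2])/K[0,0]*d,-(v-K[1,2])/K[1,1]*d,-d],-1)
    return P@cv2.Rodrigues(np.array(c['rotation'],float))[0].T+c['eye']
def rect(P,m):
    q=(P[m][:,:2]*1000).astype(np.float32); (x,y),(a,b),t=cv2.minAreaRect(q); return len(q),np.round([x,y,a,b,t],1),np.round(q.mean(0),1)
def pix(c,u,v,z):
    K=c['mtx'];R=cv2.Rodrigues(np.array(c['rotation'],float))[0]
    d=R@np.array([(u-K[0,2])/K[0,0],-(v-K[1,2])/K[1,1],-1]); return np.array(c['eye'])+d*(z-c['eye'][2])/d[2]
E
python3 - <<'E'
from h import *
for n in('top','scene'):
    c=load(n);P=cloud(c);z=P[...,2]*1000
    ok=(c['depth']>0)
    ws=P[...,:2]
    reg=ok&(ws[...,0]>0.1)&(ws[...,0]<0.9)&(abs(ws[...,1])<.6)
    print(n,'table z',np.median(z[reg&(abs(z)<15)]), np.std(z[reg&(abs(z)<6)]))
    m=(reg&(z>7)).astype(np.uint8)
    k,l,s,ce=cv2.connectedComponentsWithStats(m)
    for i in range(1,k):
        if s[i,4]>60: print(s[i],rect(P,l==i),np.percentile(z[l==i],[5,50,98]).round(),c['color'][l==i].mean(0).round())
for n,b in(('top',(110,110,410,320)),('scene',(100,100,400,320))): save(load(n),n+'0c.png',b,2.6)
E
```

```text
top table z -0.39637764865219083 2.3023507532169476
[ 418   54   68   72 3121] (3121, array([ 816. , -562.2,  140.2,  106.7,   61.4]), array([ 804. , -542.1], dtype=float32)) [ 24. 135. 143.] [69. 71. 73.]
[342  72  29  53 229] (229, array([ 824.6, -306.6,   12.7,  168.4,   62.4]), array([ 834.5, -311.8], dtype=float32)) [ 8. 12. 17.] [131. 125. 128.]
[   0   85   67  122 3001] (3001, array([684.4, 548.5, 310.8, 102.8,   0. ]), array([676.7, 521.4], dtype=float32)) [ 11.  67. 114.] [44. 46. 47.]
[ 175  105   37   36 1002] (1002, array([754.5, 145.5,  94.3,  94.9,  58.1]), array([750.5, 143.6], dtype=float32)) [21. 30. 81.] [156. 131.  76.]
[  0 115   9  43 276] (276, array([663.4, 544.9,  67. ,  75.8,  54.8]), array([661.8, 535.6], dtype=float32)) [225. 230. 235.] [ 98.  98. 102.]
[278 118  16  22 291] (291, array([ 730.7, -106.7,   42.4,   42.6,    1.3]), array([ 726.6, -105.4], dtype=float32)) [17. 63. 69.] [56. 58. 60.]
[235 120  24  26 489] (489, array([ 7.276e+02, -4.000e-01,  6.360e+01,  6.720e+01,  8.680e+01]), array([ 7.259e+02, -5.000e-01], dtype=float32)) [15. 23. 27.] [ 48
[... 3313 characters left out ...]
  85.3,   57.2,   27.2]), array([ 359.6, -427.1], dtype=float32)) [11. 22. 42.] [183. 113.  31.]
[  80  300  109  110 6381] (6381, array([ 550.6, -529.3,  202.9,  141.5,    0. ]), array([ 568.8, -545. ], dtype=float32)) [ 43. 120. 124.] [142. 107.  67.]
[290 321  36  72 414] (414, array([ 826.3, -307.1,   14.4,  167.2,   62.4]), array([ 838.7, -314.3], dtype=float32)) [ 9. 14. 18.] [171. 167. 169.]
[231 326  42  44 909] (909, array([ 718.6, -374.7,   84.5,   54.9,   89.5]), array([ 722.4, -378.5], dtype=float32)) [12. 18. 42.] [194. 127.  42.]
[206 403  48  17 439] (439, array([ 794.8, -512.5,   85.9,   27.5,   40.1]), array([ 806. , -508.8], dtype=float32)) [136. 140. 144.] [134. 140. 139.]
```

View pics/top0c.png

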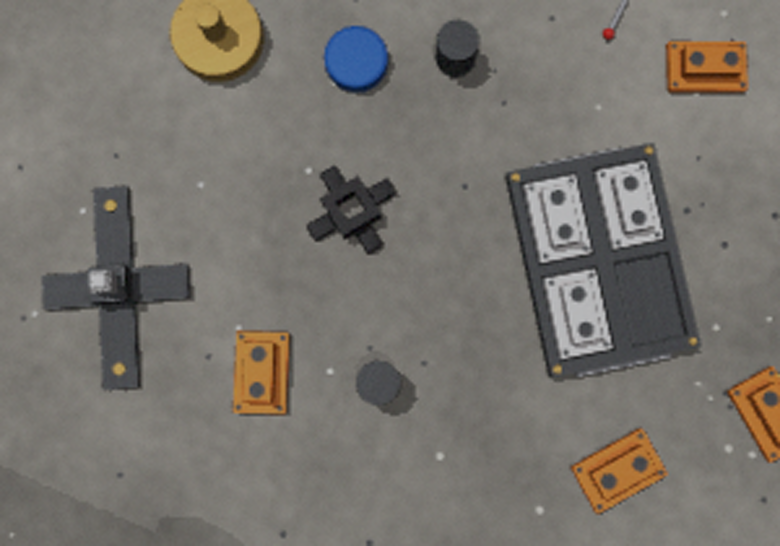

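```bash
cat > m.py <<'E'
from h import *
from scipy.optimize import minimize
def gold(c,zexp,cen,r):
    hsv=cv2.cvtColor(c['color'],cv2.COLOR_RGB2HSV); P=cloud(c)
    m=((hsv[...,0]>13)&(hsv[...,0]<32)&(hsv[...,1]>90)&(np.hypot(P[...,0]-cen[0],P[...,1]-cen[1])<r)).astype(np.uint8)
    k,l,s,ce=cv2.connectedComponentsWithStats(m)
    return [(np.round(pix(c,*ce[i],zexp)[:2]*1000,1),s[i,4]) for i in range(1,k) if 2<s[i,4]<40]
def crossfit(c,P,L1,L2,w,lo,hi,x0):
    z=P[...,2]*1000; q=P[...,:2]*1000
    m=(z>lo)&(z<hi)&(np.hypot(q[...,0]-x0[0],q[...,1]-x0[1])<130); q=q[m]
    def sd(p,a,b): d=np.abs(p)-[a,b]; return np.linalg.norm(np.maximum(d,0),axis=1)+np.minimum(d.max(1),0)
    def f(t):
        a=np.radians(t[2]); d=q-t[:2]; d=np.stack([d@[np.cos(a),np.sin(a)],d@[-np.sin(a),np.cos(a)]],1)
        s=np.minimum(sd(d,L1/2,w/2),sd(d,w/2,L2/2)); return np.mean(np.clip(s,0,8)**2)
    r=minimize(f,x0,method='Nelder-Mead',options=dict(initial_simplex=np.array(x0)+np.array([[0,0,0],[6,0,0],[0,6,0],[0,0,6]])));return len(q),r.x.round(1),r.fun
E
python3 - <<'E'
from m import *
for n in('top','scene'):
    c=load(n);P=cloud(c);z=P[...,2]*1000
    print(n,'mould pins',gold(c,.030,(.511,-.253),.15)); print('fence pins',gold(c,.012,(.489,.25),.12))
    print('fence',crossfit(c,P,210,150,36,7,17,[489,250,2]))
    print('handle',crossfit(c,P,100,100,20,7,15,[567,6,30]))
    def reg(x,y,r): return np.hypot(P[...,0]-x,P[...,1]-y)<r
    print('spindle',rect(P,reg(.489,.25,.05)&(z>64)),rect(P,reg(.489,.25,.05)&(z>35)&(z<52)))
    print('hub',rect(P,reg(.567,.006,.06)&(z>28)))
    m=(reg(.511,-.253,.15)&(z>49)).astype(np.uint8); k,l,s,ce=cv2.connectedComponentsWithStats(m)
    for i in range(1,k):
        if s[i,4]>30: print('block',rect(P,l==i), z[l==i].max())
E
```

```text
top mould pins [(array([ 623.1, -303.7]), np.int32(7)), (array([ 596.1, -165.1]), np.int32(7)), (array([ 424.2, -341.7]), np.int32(8)), (array([ 398.1, -202.6]), np.int32(8))]
fence pins [(array([574.6, 256.9]), np.int32(16)), (array([404.9, 244.5]), np.int32(15))]
fence (1380, array([489.1, 249.8,   3.9]), np.float64(0.14398053722446388))
handle (270, array([567.7,   5.2,  30.5]), np.float64(3.803866877415497))
spindle (63, array([489.6, 249.1,  19.6,  18.1,   7. ]), array([489. , 248.1], dtype=float32)) (128, array([489.4, 249.5,  36.6,  37.6,   3.7]), array([488. , 245.6], dtype=float32))
hub (228, array([567.8,   5.8,  46.8,  45.9,  30. ]), array([567.2,   5.5], dtype=float32))
block (262, array([ 565.9, -282.3,   60.1,   30.6,   11.8]), array([ 565.3, -281.7], dtype=float32)) 61.31455968343258
block (263, array([ 552.1, -207.6,   60.3,   30.1,   10.8]), array([ 551.6, -207.4], dtype=float32)) 61.69808277755684
block (269, array([ 453.9, -225.6,   59.6,   30.8,    9.2]), array([ 454. , -225.3], dtype=float32)) 60.70330147895753
scene mould pins [(array([ 397.6, -203.2]), np.int32
[... 298 characters left out ...]
 (211, array([567.8,   4.6,  29.6]), np.float64(3.3057502312769778))
spindle (48, array([490.8, 247.9,  21.8,  22.7,   4. ]), array([492.5, 246.6], dtype=float32)) (89, array([491.1, 249.5,  35.4,  38.1,   4.4]), array([495.6, 242.5], dtype=float32))
hub (198, array([568.8,   5.9,  45.8,  48.5,  30. ]), array([569.7,   4.6], dtype=float32))
block (254, array([ 455.4, -225.8,   60.8,   31.7,   10. ]), array([ 457.3, -226.9], dtype=float32)) 61.66756431412368
block (269, array([ 554.2, -208.3,   60.6,   31. ,   10.1]), array([ 555.3, -209.3], dtype=float32)) 61.472240601312286
block (297, array([ 566.9, -283. ,   60.9,   30.7,   11.6]), array([ 568.8, -283.4], dtype=float32)) 61.52543041645331
```

```bash
python3 -c "
from workcell import bot
print(bot.tip_reach,[a for a in dir(bot) if a[0]!='_'])"
```

```text
0.1734 ['MotionError', 'finish_job', 'read_camera', 'read_state', 'tip_reach']
```

Request:
drive_tool(claw=[60,60,60,60,60,60,60,60], slide=[[0.04,-0.08,0],[0.08,-0.16,0],[0.12,-0.24,0],[0.15,-0.32,0],[0.18,-0.4,0],[0.2,-0.48,0],[0.22,-0.56,0],[0.24,-0.64,0]], yaw=[0.03,0.06,0.09,0.12,0.15,0.18,0.193,0.193], newtons=40)

```text
time: 0.77
tool_pos: [0.3914, 0.3045, 0.4042]
tcp_rot: [0.299, -3.127, 0.001]
wrist_force: [2.0, 0.6, 0.2]
width: 0.7
grip_force: 0.0
```

Request:
drive_tool(claw=[60,60,60,60,60,60,60,60], slide=[[0.0151,-0.08,0],[0.03,-0.16,0],[0.045,-0.24,0],[0.06,-0.32,0],[0.075,-0.4,0],[0.09,-0.48,0],[0.105,-0.56,0],[0.121,-0.64,0]], yaw=[0,0,0,0,0,0,0,0])

```text
time: 1.43
tool_pos: [0.4515, -0.0154, 0.4045]
tcp_rot: [-0.296, 3.128, 0.0]
wrist_force: [1.4, 0.5, -0.4]
width: 0.702
grip_force: 0.0
```

Request:
drive_tool(claw=[60,60,60,60,60,60,60,60], slide=[[0,-0.08,0],[0,-0.16,0],[0,-0.24,0],[0,-0.32,-0.04],[0,-0.38,-0.1],[0,-0.406,-0.17],[0,-0.406,-0.24],[0,-0.406,-0.24]], yaw=[0,0,0,0,0,0,0,0])

```text
time: 2.1
tool_pos: [0.4481, -0.2158, 0.277]
tcp_rot: [0.29, -3.116, -0.013]
wrist_force: [-1.9, 1.0, -0.9]
width: 0.701
grip_force: 0.0
```

Request:
drive_tool(claw=[60,60,60], slide=[[0,0,0],[0,0,0],[0,0,0]], yaw=[0,0,0])

```text
time: 2.35
tool_pos: [0.4533, -0.2165, 0.2874]
tcp_rot: [-0.297, 3.124, -0.004]
wrist_force: [-0.1, -0.4, 0.2]
width: 0.703
grip_force: 0.0
```

```bash
cat > s.py <<'E'
from workcell import bot
from scipy.spatial.transform import Rotation as R
import numpy as np
s=bot.read_state();r=R.from_rotvec(s['tcp_rot']).as_matrix()
print(s['time'].__round__(2),(s['tool_pos']*1000).round(1),'closing',np.degrees(np.arctan2(r[1,1],r[0,1])).round(2),'tilt',(r[:2,2]).round(4),'F',s['wrist_force'].round(1),'w',round(s['width']*85.4,1),'g',round(s['grip_force'],1),'q6',s['q'][5].round(2))
E
python3 s.py
```

```text
2.35 [ 453.3 -216.5  287.4] closing 100.86 tilt [ 0.004  -0.0021] F [-0.1 -0.4  0.2] w 60.1 g 0.0 q6 -2.26
```

Request:
drive_tool(claw=[60,60,60,60,60,60,60], slide=[[0.0024,-0.0186,0],[0.0024,-0.0186,-0.04],[0.0024,-0.0186,-0.09],[0.0024,-0.0186,-0.13],[0.0024,-0.0186,-0.154],[0.0024,-0.0186,-0.154],[0.0024,-0.0186,-0.154]], yaw=[0,0,0,0,0,0,0])

```text
time: 2.93
tool_pos: [0.4536, -0.226, 0.2083]
tcp_rot: [-0.296, 3.127, -0.0]
wrist_force: [0.0, -0.2, 0.3]
width: 0.702
grip_force: 0.0
```

Request:
drive_tool(claw=[20,20,20,20,20,20], slide=[[0,0,0],[0,0,0],[0,0,0],[0,0,0],[0,0,0],[0,0,0]], yaw=[0,0,0,0,0,0], newtons=60)

```text
time: 3.43
tool_pos: [0.4542, -0.2263, 0.2096]
tcp_rot: [-0.295, 3.125, -0.003]
wrist_force: [-0.0, 1.3, 6.3]
width: 0.335
grip_force: 61.5
```

```bash
python3 s.py
```

```text
3.43 [ 454.2 -226.3  209.6] closing 100.8 tilt [ 0.0031 -0.0016] F [-0.   1.3  6.3] w 28.6 g 61.5 q6 -2.27
```

Request:
drive_tool(claw=[20,20,20,20,20,20,20,20], slide=[[0,0,0.02],[0,0,0.07],[0,0,0.13],[0,0,0.18],[0.01,0.05,0.18],[0.02,0.12,0.18],[0.03,0.19,0.18],[0.04,0.26,0.18]], yaw=[0,0,0,0,-0.01,-0.02,-0.03,-0.037])

```text
time: 4.1
tool_pos: [0.4726, -0.0946, 0.2981]
tcp_rot: [0.109, -3.139, -0.0]
wrist_force: [0.3, 0.6, -2.6]
width: 0.337
grip_force: 61.1
```

Request:
drive_tool(claw=[20,20,20,20,20,20,20,20], slide=[[0.018,0.08,0],[0.036,0.16,0],[0.054,0.24,0],[0.072,0.32,0],[0.09,0.4,0],[0.11,0.48,0],[0.13,0.56,0],[0.144,0.6,0]], yaw=[0,0,0,0,0,0,0,0])

```text
time: 4.77
tool_pos: [0.545, 0.2082, 0.2979]
tcp_rot: [-0.117, 3.139, 0.003]
wrist_force: [0.7, 0.4, -3.3]
width: 0.336
grip_force: 61.1
```

```bash
python3 s.py
```

```text
4.77 [545.  208.2 297.9] closing 94.27 tilt [0.0002 0.0017] F [ 0.7  0.4 -3.3] w 28.7 g 61.1 q6 -1.32
```

Request:
drive_tool(claw=[20,20,20,20,20,20,20,20], slide=[[0.005,0.07,0],[0.01,0.14,0],[0.01,0.19,0],[0.01,0.19,-0.04],[0.01,0.19,-0.1],[0.01,0.19,-0.16],[0.01,0.19,-0.19],[0.01,0.19,-0.2]], yaw=[0,0,0,0,0,0,0,0])

```text
time: 5.43
tool_pos: [0.5493, 0.3004, 0.2001]
tcp_rot: [0.113, -3.135, -0.0]
wrist_force: [-17.4, 0.7, 43.2]
width: 0.341
grip_force: 83.6
```

Request:
drive_tool(claw=[20,20,20], slide=[[0,0,0],[0,0,-0.005],[0,0,-0.01]], yaw=[0,0,0])

```text
time: 5.68
tool_pos: [0.5494, 0.3006, 0.1998]
tcp_rot: [0.112, -3.135, -0.001]
wrist_force: [-24.5, -2.8, 54.0]
width: 0.338
grip_force: 87.2
```

```bash
python3 s.py; python3 - <<'E'
from h import *
c=cap('top');save(c,'a1.png',(100,150,300,300),4);c=cap('scene')
E
```

```text
5.68 [549.4 300.6 199.8] closing 94.09 tilt [-0.0043  0.0004] F [-24.5  -2.8  54. ] w 28.9 g 87.2 q6 -1.18
```

View pics/a1.png

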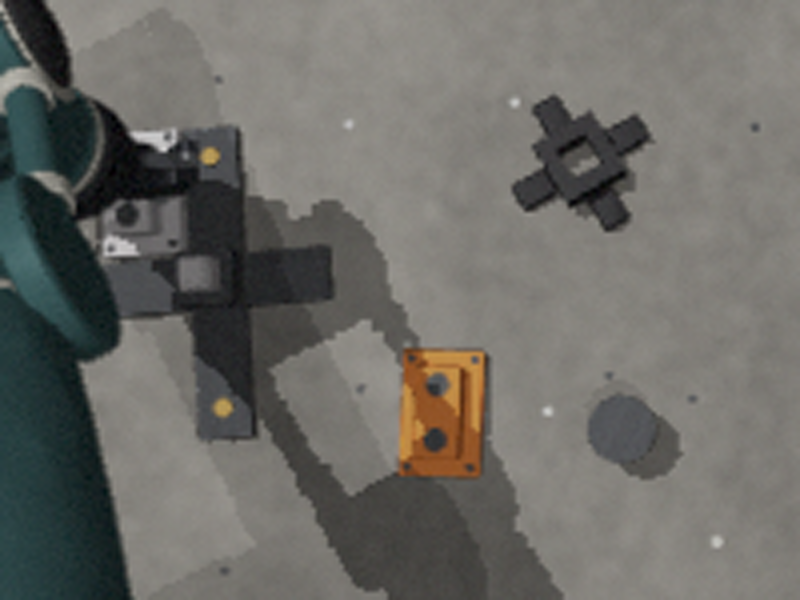

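Request:
drive_tool(claw=[20,20,20,20], slide=[[0,0,0.03],[0,0,0.06],[0,0,0.06],[0,0,0.06]], yaw=[0,0,0,0])

```text
time: 6.12
tool_pos: [0.5505, 0.2994, 0.2237]
tcp_rot: [-0.114, 3.138, 0.001]
wrist_force: [0.6, 0.1, -3.7]
width: 0.338
grip_force: 70.7
```

```bash
python3 s.py; python3 - <<'E'
from h import *
c=cap('scene');save(c,'a2.png',(270,80,400,180),6)
E
```

```text
6.12 [550.5 299.4 223.7] closing 94.15 tilt [0.0019 0.0009] F [ 0.6  0.1 -3.7] w 28.8 g 70.7 q6 -1.18
```

View pics/a2.png

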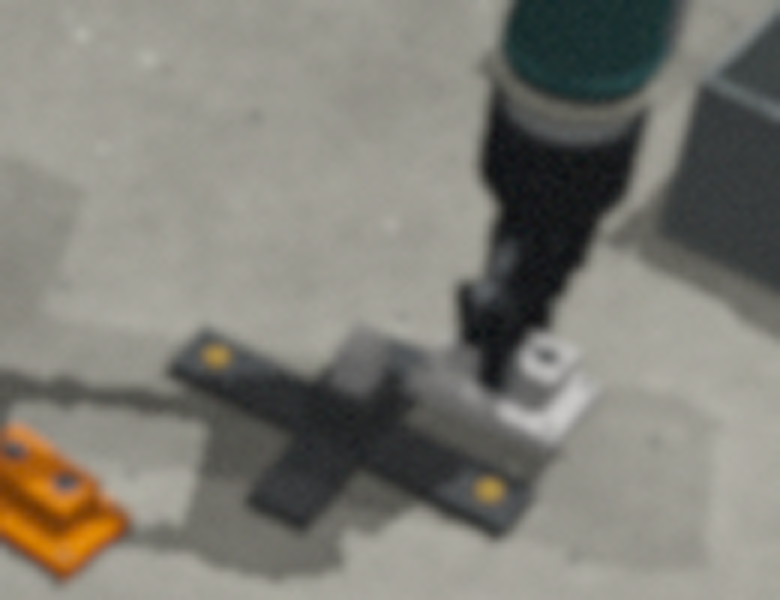

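Request:
drive_tool(claw=[20,20,20,20,20,20], slide=[[0,0.009,0],[0,0.009,0],[0,0.009,-0.02],[0,0.009,-0.04],[0,0.009,-0.058],[0,0.009,-0.058]], yaw=[0,0,0,0,0,0])

```text
time: 6.67
tool_pos: [0.5497, 0.3033, 0.1912]
tcp_rot: [0.113, -3.137, 0.002]
wrist_force: [-0.4, 0.5, -2.4]
width: 0.336
grip_force: 65.2
```

```bash
python3 s.py
```

```text
6.67 [549.7 303.3 191.2] closing 94.14 tilt [-0.0023 -0.0013] F [-0.4  0.5 -2.4] w 28.7 g 65.2 q6 -1.18
```

Request:
drive_tool(claw=[20,20,20,20,20,20], slide=[[0,0,0],[0,0,-0.003],[0,0,-0.006],[0,0,-0.009],[0,0,-0.012],[0,0,-0.012]], yaw=[0,0,0,0,0,0])

```text
time: 7.17
tool_pos: [0.5502, 0.3037, 0.1905]
tcp_rot: [0.114, -3.139, 0.001]
wrist_force: [-7.1, -4.5, 13.9]
width: 0.335
grip_force: 67.2
```

```bash
python3 s.py
```

```text
7.17 [550.2 303.7 190.5] closing 94.14 tilt [-0.0008 -0.0004] F [-7.1 -4.5 13.9] w 28.6 g 67.2 q6 -1.18
```

Request:
drive_tool(claw=[20,20,20,20,20,20,20,20], slide=[[0,-0.003,0],[0.0005,-0.006,0],[0.0007,-0.009,0],[0.0007,-0.009,0],[-0.003,-0.009,0],[-0.006,-0.009,0],[-0.009,-0.0095,0],[-0.009,-0.0095,0]], yaw=[0,0,0,0,0,0,0,0])

```text
time: 7.83
tool_pos: [0.5479, 0.2998, 0.1905]
tcp_rot: [-0.113, 3.132, 0.005]
wrist_force: [5.2, 1.7, 6.1]
width: 0.335
grip_force: 66.5
```

```bash
python3 s.py
```

```text
7.83 [547.9 299.8 190.5] closing 94.13 tilt [0.0073 0.0033] F [5.2 1.7 6.1] w 28.6 g 66.5 q6 -1.18
```

Request:
drive_tool(claw=[20,20,20,20,20,20], slide=[[-0.002,-0.002,0],[-0.004,-0.002,0],[-0.006,-0.003,0],[-0.006,-0.004,0],[-0.006,-0.004,0],[-0.006,-0.004,0]], yaw=[0,0,0,0,0,0])

```text
time: 8.33
tool_pos: [0.5455, 0.2988, 0.1906]
tcp_rot: [-0.113, 3.13, 0.008]
wrist_force: [5.8, 6.0, 3.8]
width: 0.335
grip_force: 65.9
```

```bash
python3 s.py
```

```text
8.33 [545.5 298.8 190.6] closing 94.14 tilt [0.0093 0.0056] F [5.8 6.  3.8] w 28.6 g 65.9 q6 -1.18
```

Request:
drive_tool(claw=[20,20,20,20,20,20], slide=[[-0.002,-0.002,0],[-0.004,-0.003,0],[-0.006,-0.004,0],[-0.006,-0.004,0],[-0.006,-0.004,0],[-0.006,-0.004,0]], yaw=[0,0,0,0,0,0])

```text
time: 8.83
tool_pos: [0.5439, 0.2981, 0.1909]
tcp_rot: [-0.113, 3.125, 0.013]
wrist_force: [10.6, 9.8, -2.1]
width: 0.337
grip_force: 65.0
```

```bash
python3 s.py
```

```text
8.83 [543.9 298.1 190.9] closing 94.15 tilt [0.0143 0.0091] F [10.6  9.8 -2.1] w 28.8 g 65.0 q6 -1.18
```

Request:
drive_tool(claw=[34,40,50,56,56,56,56,56], slide=[[0,0,0],[0,0,0],[0.004,0.004,0],[0.008,0.004,0],[0.008,0.004,0.03],[0.008,0.004,0.1],[0.008,0.004,0.17],[0.008,-0.07,0.22]], yaw=[0,0,0,0,0,0,0,0])

```text
time: 9.5
tool_pos: [0.5444, 0.2659, 0.299]
tcp_rot: [-0.119, 3.136, 0.006]
wrist_force: [2.0, -0.2, 0.7]
width: 0.652
grip_force: 0.0
```

Request:
drive_tool(claw=[60,60,60,60,60,60,60,60], slide=[[0,-0.08,0],[0,-0.16,0],[0,-0.24,0],[0,-0.32,0],[0,-0.4,0],[0,-0.48,0],[0,-0.56,0],[0,-0.64,0]], yaw=[0,0,0,0.01,0.02,0.03,0.037,0.037])

```text
time: 10.17
tool_pos: [0.5427, -0.0596, 0.2956]
tcp_rot: [0.297, -3.126, -0.0]
wrist_force: [0.7, -0.5, 1.0]
width: 0.701
grip_force: 0.0
```

```bash
python3 s.py; cat > chk.py <<'E'
from m import *
import sys
a=np.radians(4.1);ex=np.array([np.cos(a),np.sin(a)]);ey=np.array([-ex[1],ex[0]]);F=np.array([489.7,250.2])
for n in('top','scene'):
    c=cap(n);P=cloud(c);z=P[...,2]*1000
    def reg(x,y,r): return np.hypot(P[...,0]-x,P[...,1]-y)<r
    print(n,'hub',rect(P,reg(.567,.006,.1)&(z>28)&(z<50))[1])
    for nm,cx,cy,lo,hi in(('mould',.511,-.253,49,66),('fence',.49,.25,31,46)):
        m=(reg(cx,cy,.15)&(z>lo)&(z<hi)).astype(np.uint8)
        if nm=='fence': m&=~reg(.49,.25,.034)
        k,l,s,ce=cv2.connectedComponentsWithStats(m)
        for i in range(1,k):
            if s[i,4]>80:
                r=rect(P,l==i); d=r[1][:2]-F; print(nm,r[0],r[1],'fence uv',(d@ex).round(1),(d@ey).round(1))
E
python3 chk.py; python3 -c "
from h import *
save(load('scene'),'a3.png',(270,80,400,180),6)"
```

```text
10.17 [542.7 -59.6 295.6] closing 100.85 tilt [-0.0014 -0.    ] F [ 0.7 -0.5  1. ] w 59.9 g 0.0 q6 -1.92
top hub [564.8   8.9  23.4  51.9  60.7]
mould 264 [ 565.8 -281.9   59.9   30.1   10.6] fence uv 37.9 -536.2
mould 265 [ 552.2 -207.7   60.6   30.6   10.9] fence uv 29.6 -461.2
fence 271 [545.6 299.   60.1  30.8   4.4] fence uv 59.2 44.7
scene hub [569.    5.4  46.   49.6  29.8]
mould 270 [ 552.7 -207.8   61.9   31.3   10.7] fence uv 30.1 -461.3
mould 298 [ 567.4 -282.8   60.4   30.6   12.1] fence uv 39.4 -537.2
fence 157 [547.7 298.8  34.3  59.9  88.9] fence uv 61.3 44.3
```

View pics/a3.png

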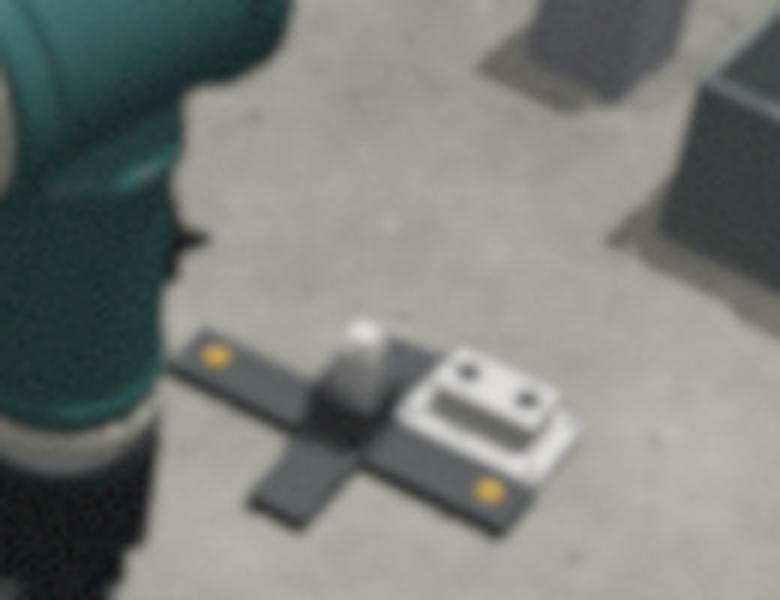

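Request:
drive_tool(claw=[60,60,60,60,60,60,60,60], slide=[[0.01,-0.07,0],[0.02,-0.14,0],[0.02,-0.21,0],[0.02,-0.27,0],[0.02,-0.296,-0.04],[0.02,-0.296,-0.09],[0.02,-0.296,-0.09],[0.02,-0.296,-0.09]], yaw=[0,0,0,0,0,0,0,0])

```text
time: 10.93
tool_pos: [0.5524, -0.2047, 0.2488]
tcp_rot: [0.295, -3.122, -0.005]
wrist_force: [0.2, -0.5, -0.1]
width: 0.704
grip_force: 0.0
```

```bash
python3 s.py
```

```text
10.93 [ 552.4 -204.7  248.8] closing 100.79 tilt [-0.0055  0.0025] F [ 0.2 -0.5 -0.1] w 60.1 g 0.0 q6 -2.16
```

Request:
drive_tool(claw=[60,60,60,60,60], slide=[[0,-0.006,0],[0,-0.006,-0.04],[0,-0.006,-0.077],[0,-0.006,-0.077],[0,-0.006,-0.077]], yaw=[0,0,0,0,0])

```text
time: 11.35
tool_pos: [0.5537, -0.2079, 0.2129]
tcp_rot: [0.297, -3.127, -0.001]
wrist_force: [-0.2, 0.1, 0.8]
width: 0.699
grip_force: 0.0
```

Request:
drive_tool(claw=[20,20,20,20,20,20], slide=[[0,0,0],[0,0,0],[0,0,0],[0,0,0],[0,0,0],[0,0,0]], yaw=[0,0,0,0,0,0], newtons=60)

```text
time: 11.85
tool_pos: [0.5546, -0.2087, 0.2147]
tcp_rot: [-0.295, 3.125, -0.002]
wrist_force: [-0.5, 1.4, 6.5]
width: 0.337
grip_force: 62.5
```

```bash
python3 s.py
```

```text
11.85 [ 554.6 -208.7  214.7] closing 100.8 tilt [ 0.003  -0.0009] F [-0.5  1.4  6.5] w 28.8 g 62.5 q6 -2.16
```

Request:
drive_tool(claw=[20,20,20,20,20,20,20,20], slide=[[0,0,0.02],[0,0,0.07],[0,0,0.13],[0,0,0.17],[0,0.05,0.17],[0,0.12,0.17],[0,0.19,0.17],[0,0.26,0.17]], yaw=[0,0,0,0,-0.01,-0.02,-0.03,-0.037])

```text
time: 12.52
tool_pos: [0.5532, -0.0777, 0.2982]
tcp_rot: [-0.109, 3.139, -0.0]
wrist_force: [0.3, 0.2, -2.6]
width: 0.334
grip_force: 61.5
```

Request:
drive_tool(claw=[20,20,20,20,20,20,20,20], slide=[[0.008,0.08,0],[0.008,0.16,0],[0.008,0.24,0],[0.008,0.32,0],[0.008,0.4,0],[0.008,0.47,0],[0.008,0.53,0],[0.008,0.56,0]], yaw=[0,0,0,0,0,0,0,0])

```text
time: 13.18
tool_pos: [0.5571, 0.2047, 0.2981]
tcp_rot: [-0.117, 3.139, 0.002]
wrist_force: [0.4, 0.3, -1.4]
width: 0.333
grip_force: 61.5
```

Request:
drive_tool(claw=[20,20,20], slide=[[0,0,0],[0,0,0],[0,0,0]], yaw=[0,0,0])

```text
time: 13.43
tool_pos: [0.5575, 0.2005, 0.2974]
tcp_rot: [0.113, -3.139, 0.002]
wrist_force: [0.8, 1.7, -2.6]
width: 0.333
grip_force: 61.5
```

```bash
python3 s.py
```

```text
13.43 [557.5 200.5 297.4] closing 94.14 tilt [-0.0005 -0.001 ] F [ 0.8  1.7 -2.6] w 28.4 g 61.5 q6 -1.34
```

Request:
drive_tool(claw=[20,20,20,20,20,20,20,20], slide=[[0.002,0.005,-0.04],[0.002,0.005,-0.1],[0.002,0.005,-0.16],[0.002,0.005,-0.19],[0.002,0.005,-0.194],[0.002,0.005,-0.194],[0.002,0.005,-0.198],[0.002,0.005,-0.201]], yaw=[0,0,0,0,0,0,0,0])

```text
time: 14.1
tool_pos: [0.5595, 0.2033, 0.1982]
tcp_rot: [-0.112, 3.138, 0.001]
wrist_force: [0.1, 0.5, -1.3]
width: 0.339
grip_force: 61.5
```

```bash
python3 s.py
```

```text
14.1 [559.5 203.3 198.2] closing 94.08 tilt [0.002  0.0005] F [ 0.1  0.5 -1.3] w 29.0 g 61.5 q6 -1.34
```

Request:
drive_tool(claw=[20,20,20,20,20,20,20,20], slide=[[0,0,-0.004],[0,0.004,-0.005],[0,0.008,-0.005],[-0.001,0.012,-0.005],[-0.006,0.012,-0.005],[-0.011,0.012,-0.005],[-0.014,0.013,-0.005],[-0.014,0.014,-0.005]], yaw=[0,0,0,0,0,0,0,0])

```text
time: 14.77
tool_pos: [0.5546, 0.21, 0.197]
tcp_rot: [-0.116, 3.13, -0.003]
wrist_force: [7.0, -9.8, 3.6]
width: 0.332
grip_force: 62.1
```

```bash
python3 s.py
```

```text
14.77 [554.6 210.  197. ] closing 94.23 tilt [ 0.0092 -0.0014] F [ 7.  -9.8  3.6] w 28.3 g 62.1 q6 -1.32
```

Request:
drive_tool(claw=[20,20,20,20,20,20], slide=[[-0.003,0,0],[-0.006,0.001,0],[-0.009,0.002,0],[-0.01,0.002,0],[-0.01,0.002,0],[-0.01,0.002,0]], yaw=[0,0,0,0,0,0])

```text
time: 15.27
tool_pos: [0.5519, 0.21, 0.1973]
tcp_rot: [-0.116, 3.124, -0.004]
wrist_force: [16.0, -13.3, -3.8]
width: 0.335
grip_force: 61.4
```

```bash
python3 s.py
```

```text
15.27 [551.9 210.  197.3] closing 94.25 tilt [ 0.0155 -0.0021] F [ 16.  -13.3  -3.8] w 28.6 g 61.4 q6 -1.32
```

Request:
drive_tool(claw=[34,40,50,56,56,56,56,56], slide=[[0,0,0],[0,0,0],[0.004,-0.004,0],[0.008,-0.004,0],[0.008,-0.004,0.03],[0.008,-0.004,0.1],[0.008,-0.004,0.17],[0.008,-0.08,0.2]], yaw=[0,0,0,0,0,0,0,0])

```text
time: 15.93
tool_pos: [0.5523, 0.1766, 0.2995]
tcp_rot: [-0.121, 3.132, 0.008]
wrist_force: [1.9, -0.4, 1.1]
width: 0.659
grip_force: 0.0
```

Request:
drive_tool(claw=[60,60,60,60,60,60,60,60], slide=[[0,-0.08,0],[0,-0.16,0],[0,-0.24,0],[0,-0.32,0],[0,-0.4,0],[0,-0.48,0],[0,-0.56,0],[0,-0.64,0]], yaw=[0,0,0,0.01,0.02,0.03,0.037,0.037])

```text
time: 16.6
tool_pos: [0.5503, -0.1494, 0.2945]
tcp_rot: [-0.298, 3.127, 0.001]
wrist_force: [0.6, 0.4, -0.6]
width: 0.704
grip_force: 0.0
```

```bash
python3 s.py; python3 chk.py
```

```text
16.6 [ 550.3 -149.4  294.5] closing 100.89 tilt [0.0001 0.0005] F [ 0.6  0.4 -0.6] w 60.1 g 0.0 q6 -2.07
top hub [567.8   5.9  47.2  45.8  30.2]
mould 139 [ 560.6 -284.3   49.6   29.8    7. ] fence uv 32.5 -538.2
fence 262 [552.1 209.3  60.7  30.9   4.2] fence uv 59.3 -45.3
fence 268 [545.8 298.1  59.6  30.9   0.9] fence uv 59.4 43.8
scene hub [568.8   6.2  45.7  50.5  30.5]
mould 299 [ 567.2 -282.7   60.3   30.9   11. ] fence uv 39.2 -537.1
fence 163 [548.2 298.1  59.4  33.5   4.6] fence uv 61.8 43.6
fence 173 [554.  210.   58.7  37.3   5.5] fence uv 61.3 -44.7
```

Request:
drive_tool(claw=[60,60,60,60,60,60,60,60], slide=[[0.01,-0.07,0],[0.02,-0.14,0],[0.032,-0.21,0],[0.032,-0.272,0],[0.032,-0.272,-0.04],[0.032,-0.272,-0.09],[0.032,-0.272,-0.09],[0.032,-0.272,-0.09]], yaw=[0,0,0,0,0,0,0,0])

```text
time: 17.37
tool_pos: [0.5658, -0.2826, 0.2474]
tcp_rot: [0.296, -3.123, -0.005]
wrist_force: [-0.5, 0.6, -0.4]
width: 0.703
grip_force: 0.0
```

```bash
python3 s.py
```

```text
17.37 [ 565.8 -282.6  247.4] closing 100.83 tilt [-0.0046  0.003 ] F [-0.5  0.6 -0.4] w 60.1 g 0.0 q6 -2.26
```

Request:
drive_tool(claw=[60,60,60,60,60], slide=[[-0.001,0,0],[-0.001,0,-0.04],[-0.001,0,-0.076],[-0.001,0,-0.076],[-0.001,0,-0.076]], yaw=[0,0,0,0,0])

```text
time: 17.78
tool_pos: [0.5663, -0.2834, 0.212]
tcp_rot: [0.297, -3.127, -0.001]
wrist_force: [0.2, 0.2, -0.6]
width: 0.7
grip_force: 0.0
```

Request:
drive_tool(claw=[20,20,20,20,20,20], slide=[[0,0,0],[0,0,0],[0,0,0],[0,0,0],[0,0,0],[0,0,0]], yaw=[0,0,0,0,0,0], newtons=60)

```text
time: 18.28
tool_pos: [0.5671, -0.2839, 0.2139]
tcp_rot: [-0.295, 3.125, -0.001]
wrist_force: [-0.6, 3.6, 6.2]
width: 0.335
grip_force: 62.4
```

```bash
python3 s.py
```

```text
18.28 [ 567.1 -283.9  213.9] closing 100.78 tilt [ 0.0027 -0.0001] F [-0.6  3.6  6.2] w 28.6 g 62.4 q6 -2.26
```

Request:
drive_tool(claw=[20,20,20,20,20,20,20,20], slide=[[0,0,0.02],[0,0,0.07],[0,0,0.13],[0,0,0.17],[-0.01,0.05,0.17],[-0.025,0.12,0.17],[-0.045,0.19,0.17],[-0.065,0.26,0.17]], yaw=[0,0,0,0,-0.01,-0.02,-0.03,-0.037])

```text
time: 18.95
tool_pos: [0.533, -0.1533, 0.2972]
tcp_rot: [-0.109, 3.139, -0.001]
wrist_force: [1.5, 0.2, -3.3]
width: 0.333
grip_force: 61.4
```

Request:
drive_tool(claw=[20,20,20,20,20,20,20,20], slide=[[-0.02,0.075,0],[-0.04,0.15,0],[-0.06,0.225,0],[-0.08,0.3,0],[-0.1,0.375,0],[-0.12,0.45,0],[-0.14,0.525,0],[-0.16,0.6,0]], yaw=[0,0,0,0,0,0,0,0])

```text
time: 19.62
tool_pos: [0.4527, 0.1473, 0.2973]
tcp_rot: [-0.113, 3.138, -0.0]
wrist_force: [1.1, 0.2, -3.2]
width: 0.336
grip_force: 61.4
```

Request:
drive_tool(claw=[20,20,20,20,20,20,20,20], slide=[[-0.02,0.07,0],[-0.04,0.14,0],[-0.06,0.21,0],[-0.06,0.27,0],[-0.06,0.29,0],[-0.06,0.3,0],[-0.06,0.3,0],[-0.06,0.3,0]], yaw=[0,0,0,0,0,0,0,0])

```text
time: 20.28
tool_pos: [0.4237, 0.2951, 0.2964]
tcp_rot: [0.113, -3.139, 0.002]
wrist_force: [-0.3, -0.0, -3.5]
width: 0.336
grip_force: 61.3
```

```bash
python3 s.py
```

```text
20.28 [423.7 295.1 296.4] closing 94.14 tilt [-0.0004 -0.0011] F [-0.3 -0.  -3.5] w 28.7 g 61.3 q6 -1.08
```

Request:
drive_tool(claw=[20,20,20,20,20,20,20,20], slide=[[-0.004,0.003,-0.04],[-0.004,0.003,-0.1],[-0.004,0.003,-0.16],[-0.004,0.003,-0.19],[-0.004,0.003,-0.194],[-0.004,0.003,-0.194],[-0.004,0.003,-0.198],[-0.004,0.003,-0.202]], yaw=[0,0,0,0,0,0,0,0])

```text
time: 20.95
tool_pos: [0.4227, 0.2974, 0.197]
tcp_rot: [-0.112, 3.137, 0.002]
wrist_force: [0.4, 0.4, -3.4]
width: 0.335
grip_force: 61.3
```

```bash
python3 s.py
```

```text
20.95 [422.7 297.4 197. ] closing 94.09 tilt [0.0026 0.0015] F [ 0.4  0.4 -3.4] w 28.6 g 61.3 q6 -1.08
```

Request:
drive_tool(claw=[20,20,20,20,20,20,20,20], slide=[[0,0,-0.003],[0,-0.005,-0.004],[0.001,-0.01,-0.004],[0.001,-0.016,-0.004],[0.005,-0.017,-0.004],[0.009,-0.017,-0.004],[0.012,-0.018,-0.004],[0.012,-0.018,-0.004]], yaw=[0,0,0,0,0,0,0,0])

```text
time: 21.62
tool_pos: [0.4262, 0.2899, 0.1958]
tcp_rot: [0.11, -3.135, -0.005]
wrist_force: [-14.5, 7.6, 19.1]
width: 0.332
grip_force: 64.1
```

```bash
python3 s.py
```

```text
21.62 [426.2 289.9 195.8] closing 94.02 tilt [-0.0048  0.0029] F [-14.5   7.6  19.1] w 28.3 g 64.1 q6 -1.1
```

Request:
drive_tool(claw=[20,20,20,20,20,20], slide=[[0.003,0,0.001],[0.006,-0.001,0.001],[0.009,-0.001,0.001],[0.01,-0.001,0.001],[0.01,-0.001,0.001],[0.01,-0.001,0.001]], yaw=[0,0,0,0,0,0])

```text
time: 22.12
tool_pos: [0.4294, 0.2899, 0.1959]
tcp_rot: [0.109, -3.131, -0.006]
wrist_force: [-21.8, 11.6, 21.8]
width: 0.332
grip_force: 64.3
```

```bash
python3 s.py
```

```text
22.12 [429.4 289.9 195.9] closing 94.0 tilt [-0.0091  0.0032] F [-21.8  11.6  21.8] w 28.3 g 64.3 q6 -1.1
```

Request:
drive_tool(claw=[34,40,50,56,56,56,56,56], slide=[[0,0,0],[0,0,0],[-0.004,0.004,0],[-0.008,0.004,0],[-0.008,0.004,0.03],[-0.008,0.004,0.1],[-0.008,0.004,0.17],[-0.008,-0.06,0.2]], yaw=[0,0,0,0,0,0,0,0])

```text
time: 22.78
tool_pos: [0.4309, 0.2611, 0.2989]
tcp_rot: [-0.117, 3.132, 0.008]
wrist_force: [1.6, 0.2, 0.7]
width: 0.657
grip_force: 0.0
```

Request:
drive_tool(claw=[60,60,60,60,60,60,60,60], slide=[[0.02,-0.08,0],[0.06,-0.15,0],[0.1,-0.22,0],[0.12,-0.29,0],[0.14,-0.37,0],[0.16,-0.45,0],[0.18,-0.53,0],[0.2,-0.6,0]], yaw=[0,0,0,0,0,0,0,0])

```text
time: 23.45
tool_pos: [0.5286, -0.045, 0.2938]
tcp_rot: [0.112, -3.139, 0.001]
wrist_force: [1.1, 1.2, 0.2]
width: 0.7
grip_force: 0.0
```

```bash
python3 s.py; python3 chk.py;  python3 -c "
from h import *
a=load('scene');b=load('top')
save(a,'a4.png',(280,90,380,170),7.5);save(b,'a5.png',(115,175,195,265),6.5)"
```

```text
23.45 [528.6 -45.  293.8] closing 94.08 tilt [-0.0003 -0.0007] F [1.1 1.2 0.2] w 59.8 g 0.0 q6 -1.77
top hub [0. 0. 0. 0. 0.]
fence 261 [552.  209.3  60.5  31.2   3.8] fence uv 59.2 -45.2
fence 269 [546.  298.5  60.4  30.7   1.5] fence uv 59.6 44.2
fence 275 [426.2 290.6  59.8  31.3   3.5] fence uv -60.4 44.8
scene hub [568.7   6.2  46.   51.3  31. ]
fence 147 [428.4 292.2  36.   60.7  89.9] fence uv -58.1 46.3
fence 155 [548.1 297.7  59.9  32.7   6.4] fence uv 61.6 43.2
fence 175 [554.7 209.5  60.2  33.2   1.1] fence uv 61.9 -45.2h.py:19: RuntimeWarning: Mean of empty slice.
  q=(P[m][:,:2]*1000).astype(np.float32); (x,y),(a,b),t=cv2.minAreaRect(q); return len(q),np.round([x,y,a,b,t],1),np.round(q.mean(0),1)
  ret = um.true_divide(
```

View pics/a4.png

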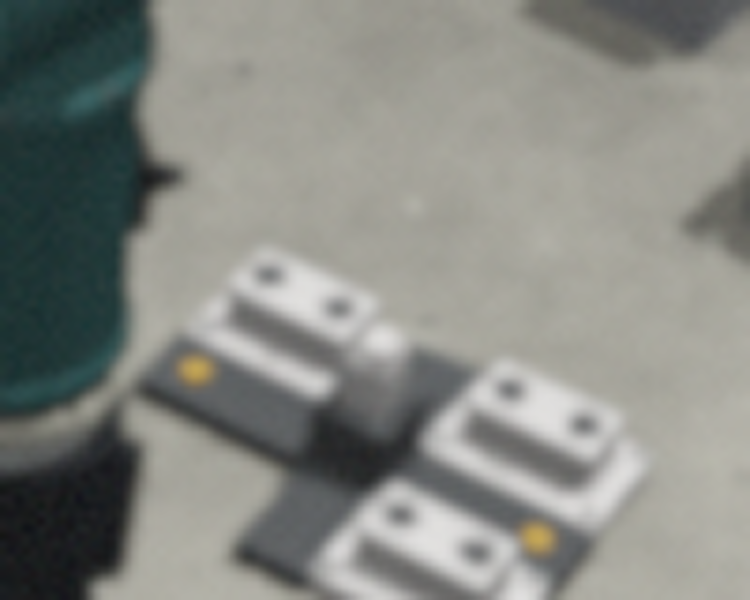

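View pics/a5.png

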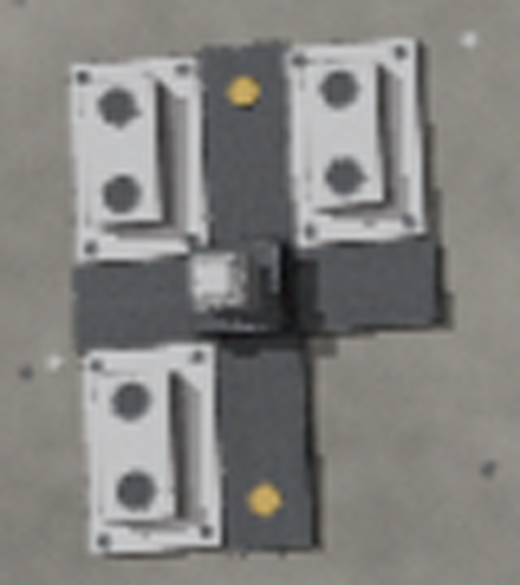

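Request:
drive_tool(claw=[60,60,60,60,60,60,60,60], slide=[[0,-0.08,0],[0,-0.16,0],[0,-0.24,0],[0,-0.24,0],[0,-0.24,0],[0,-0.24,0],[0,-0.24,0],[0,-0.24,0]], yaw=[-0.03,-0.06,-0.1,-0.14,-0.18,-0.22,-0.25,-0.25])

```text
time: 24.22
tool_pos: [0.5283, -0.1619, 0.2935]
tcp_rot: [-1.1, -2.941, 0.0]
wrist_force: [-0.4, 0.4, 0.1]
width: 0.703
grip_force: 0.0
```

```bash
python3 s.py; python3 - <<'E'
from m import *
A={'A':(.546,.2985),'B':(.552,.2093),'C':(.427,.2905)}
D={k:[] for k in A}
H=[]
for i in range(4):
    c=cap('top');P=cloud(c);z=P[...,2]*1000
    for k,(x,y) in A.items():
        m=(z>31)&(z<46)&(np.hypot(P[...,0]-x,P[...,1]-y)<.045)
        D[k].append(P[m][:,:2]*1000)
    m=(z>28)&(z<45)&(np.hypot(P[...,0]-.567,P[...,1]-.006)<.06); H.append(P[m][:,:2]*1000)
for k,v in D.items():
    q=np.concatenate(v);w,V=np.linalg.eigh(np.cov(q.T));d=V[:,1]*np.sign(V[0,1]);print(k,len(q),q.mean(0).round(1),np.degrees(np.arctan2(d[1],d[0])).round(2),[np.round(np.degrees(np.arctan2(*(np.linalg.eigh(np.cov(p.T))[1][:,1][::-1])))%180,1) for p in v])
for p in H: print('hub',len(p),len(p) and cv2.minAreaRect(p.astype(np.float32)))
print('handle',crossfit(c,P,100,100,20,7,15,[567,6,30]))
E
```

```text
24.22 [ 528.3 -161.9  293.5] closing 48.98 tilt [-0.0011  0.0003] F [-0.4  0.4  0.1] w 60.1 g 0.0 q6 -1.2
A 1066 [545.3 298.3] 3.6 [np.float64(2.7), np.float64(4.9), np.float64(3.1), np.float64(3.7)]
B 1044 [552.  208.6] 3.9 [np.float64(4.3), np.float64(3.4), np.float64(4.2), np.float64(3.6)]
C 1101 [426.2 289.7] 3.28 [np.float64(3.7), np.float64(3.8), np.float64(2.8), np.float64(2.7)]
hub 227 ((567.6222534179688, 5.565044403076172), (46.78795623779297, 46.1267204284668), 30.452478408813477)
hub 229 ((567.3521118164062, 5.545005798339844), (46.5411376953125, 46.023624420166016), 29.97232437133789)
hub 233 ((567.3998413085938, 5.582592010498047), (46.8953857421875, 45.83236312866211), 30.39561653137207)
hub 226 ((567.5172729492188, 5.6372833251953125), (46.83263397216797, 45.95772171020508), 29.941490173339844)
handle (262, array([567.6,   5. ,  30.4]), np.float64(3.4321862659971885))
```

Request:
drive_tool(claw=[62,62,62,62,62,62,62,62], slide=[[0.02,0.07,0],[0.04,0.14,0],[0.06,0.21,0],[0.079,0.27,0],[0.079,0.31,-0.03],[0.079,0.335,-0.08],[0.079,0.335,-0.1],[0.079,0.335,-0.1]], yaw=[-0.03,-0.06,-0.09,-0.104,-0.104,-0.104,-0.104,-0.104])

```text
time: 25.08
tool_pos: [0.5663, 0.0063, 0.2407]
tcp_rot: [-1.554, -2.724, 0.005]
wrist_force: [-0.3, -0.1, -0.2]
width: 0.724
grip_force: 0.0
```

Request:
drive_tool(claw=[62,62], slide=[[0,0,0],[0,0,0]], yaw=[0,0])

```text
time: 25.25
tool_pos: [0.5687, 0.0047, 0.2449]
tcp_rot: [1.561, 2.725, 0.001]
wrist_force: [0.5, 0.4, -0.0]
width: 0.723
grip_force: 0.0
```

```bash
python3 s.py
```

```text
25.25 [568.7   4.7 244.9] closing 30.4 tilt [ 0.0012 -0.0003] F [ 0.5  0.4 -0. ] w 61.8 g 0.0 q6 -0.57
```

Request:
drive_tool(claw=[62,62,62,62,62], slide=[[-0.001,0.002,-0.04],[-0.001,0.002,-0.08],[-0.001,0.002,-0.108],[-0.001,0.002,-0.108],[-0.001,0.002,-0.108]], yaw=[0,0,0,0,0])

```text
time: 25.67
tool_pos: [0.5679, 0.0056, 0.1905]
tcp_rot: [1.562, 2.726, -0.0]
wrist_force: [0.2, -0.9, -0.7]
width: 0.733
grip_force: 0.0
```

Request:
drive_tool(claw=[38,38,38,38,38], slide=[[0,0,0],[0,0,0],[0,0,0],[0,0,0],[0,0,0]], yaw=[0,0,0,0,0], newtons=50)

```text
time: 26.08
tool_pos: [0.569, 0.0061, 0.1922]
tcp_rot: [1.559, 2.723, 0.002]
wrist_force: [0.1, -1.2, 7.9]
width: 0.524
grip_force: 53.8
```

```bash
python3 s.py
```

```text
26.08 [569.    6.1 192.2] closing 30.43 tilt [ 0.004  -0.0006] F [ 0.1 -1.2  7.9] w 44.7 g 53.8 q6 -0.56
```

Request:
drive_tool(claw=[38,38,38,38,38,38,38,38], slide=[[0,0,0.03],[0,0,0.08],[0,0,0.15],[0,0,0.21],[-0.02,0.06,0.22],[-0.04,0.13,0.22],[-0.06,0.2,0.22],[-0.08,0.27,0.22]], yaw=[0,0,0,-0.03,-0.06,-0.09,-0.12,-0.146])

```text
time: 26.75
tool_pos: [0.527, 0.1424, 0.3006]
tcp_rot: [2.146, 2.294, 0.001]
wrist_force: [0.4, -0.8, -1.9]
width: 0.524
grip_force: 52.8
```

Request:
drive_tool(claw=[38,38,38,38,38,38,38,38], slide=[[-0.02,0.05,0],[-0.04,0.1,0],[-0.06,0.15,0],[-0.077,0.19,0],[-0.077,0.22,0],[-0.077,0.225,0],[-0.077,0.225,0],[-0.077,0.225,0]], yaw=[0,0,0,0,0,0,0,0])

```text
time: 27.42
tool_pos: [0.4891, 0.2536, 0.2999]
tcp_rot: [2.139, 2.301, -0.001]
wrist_force: [0.7, -0.2, -1.7]
width: 0.521
grip_force: 52.8
```

```bash
python3 s.py; python3 -c "
from h import *
a=cap('scene');save(a,'a6.png',(280,60,400,160),6)
b=cap('top');save(b,'a7.png',(110,170,210,270),6)"
```

```text
27.42 [489.1 253.6 299.9] closing 4.17 tilt [-0.0003 -0.0006] F [ 0.7 -0.2 -1.7] w 44.5 g 52.8 q6 0.36
```

View pics/a6.png

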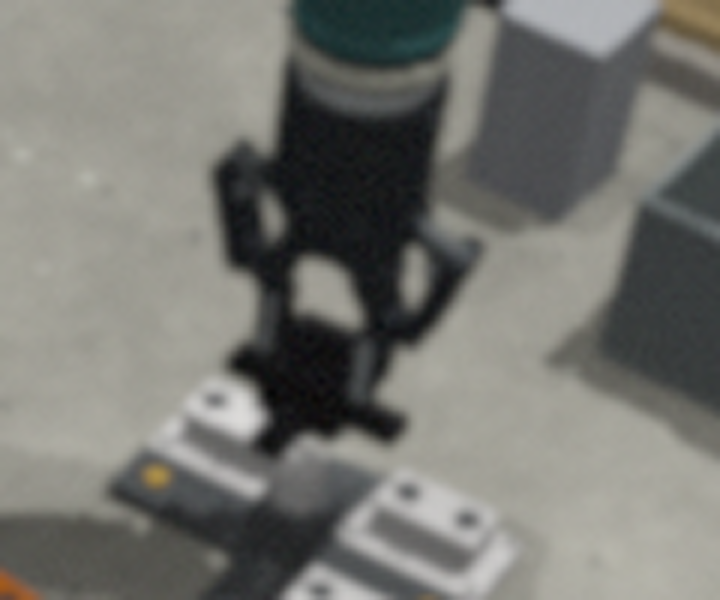

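```bash
python3 - <<'E'
from m import *
for n in('scene','top'):
    c=load(n);P=cloud(c);z=P[...,2]*1000
    m=np.hypot(P[...,0]-.489,P[...,1]-.252)<.07
    print(n,np.histogram(z[m],np.arange(60,160,6)))
    try: print(crossfit(c,P,100,100,20,113,125,[489,252,4]))
    except Exception as e: print(e)
E
```

```text
scene (array([ 12,  18,  17,   8,   0,   0,   0,   0,  28,  99,  95,  33,  44,
       125,  42,  20]), array([ 60,  66,  72,  78,  84,  90,  96, 102, 108, 114, 120, 126, 132,
       138, 144, 150, 156]))
(193, array([492.1, 246.5,   7. ]), np.float64(3.996146493354537))
top (array([  2,   0,   0,   0,   0,   0,   0,   2,  25, 143,  61,  16,  20,
       121,  18,   3]), array([ 60,  66,  72,  78,  84,  90,  96, 102, 108, 114, 120, 126, 132,
       138, 144, 150, 156]))
(209, array([490.3, 245. ,   3.8]), np.float64(0.9750675893373032))
```

```bash
python3 - <<'E'
from m import *
a=np.radians(4.1);ex=np.array([np.cos(a),np.sin(a)]);ey=np.array([-ex[1],ex[0]]);F=np.array([489.7,250.2])
for n in('scene','top'):
    c=load(n);P=cloud(c);z=P[...,2]*1000
    q=P[...,:2]*1000-F; u=q@ex; v=q@ey
    m=(np.hypot(u,v)<75)&(z>106)&(z<126)
    print(n,'u+arm v range',np.percentile(v[m&(u>30)],[2,98]),'u max',np.percentile(u[m],99),'u min',np.percentile(u[m],1),'u-arm v',np.percentile(v[m&(u<-30)],[2,98]) if (m&(u<-30)).any() else None)
    print(' v min/max',np.percentile(v[m],[1,99]),'v-arm u',np.percentile(u[m&(v<-30)],[2,98]),'v+arm u',np.percentile(u[m&(v>30)],[2,98]) if (m&(v>30)).any() else None)
    h=(np.hypot(u,v)<60)&(z>137)&(z<146); print(' hub top u',np.percentile(u[h],[1,99]),'v',np.percentile(v[h],[1,99]))
E
```

```text
scene u+arm v range [-6.71286161 12.05240685] u max 49.9777768049224 u min -47.88547269773741 u-arm v [-7.8145177  13.80743803]
 v min/max [-45.96441443  17.69782327] v-arm u [-8.94041681 10.139084  ] v+arm u None
 hub top u [-29.54413177  36.03019276] v [-20.90473805  27.35046525]
top u+arm v range [-6.64931445  8.07566395] u max 47.90930654003918 u min -50.024898469027484 u-arm v [-6.64370229  8.71701296]
 v min/max [-45.89179456   8.46409105] v-arm u [-10.70004782   8.81680093] v+arm u None
 hub top u [-33.95691997  30.62195446] v [-19.78215266  -1.10768854]
```

Request:
drive_tool(claw=[38,38,38,38,38,38,38,38], slide=[[0.0005,-0.0065,0],[0.0005,-0.0065,0],[0.0005,-0.0065,-0.02],[0.0005,-0.0065,-0.04],[0.0005,-0.0065,-0.055],[0.0005,-0.0065,-0.065],[0.0005,-0.0065,-0.07],[0.0005,-0.0065,-0.07]], yaw=[0,0,0,0,0,0,0,0])

```text
time: 28.18
tool_pos: [0.4889, 0.2505, 0.2636]
tcp_rot: [-2.139, -2.3, 0.004]
wrist_force: [-0.2, -0.5, -1.9]
width: 0.529
grip_force: 52.8
```

```bash
python3 s.py
```

```text
28.18 [488.9 250.5 263.6] closing 4.14 tilt [-0.0022 -0.001 ] F [-0.2 -0.5 -1.9] w 45.1 g 52.8 q6 0.36
```

Request:
drive_tool(claw=[38,38,38,38,38,38], slide=[[0,0,-0.008],[0,0,-0.016],[0,0,-0.024],[0,0,-0.032],[0,0,-0.038],[0,0,-0.038]], yaw=[0,0,0,0,0,0])

```text
time: 28.68
tool_pos: [0.489, 0.2505, 0.2451]
tcp_rot: [-2.139, -2.3, 0.002]
wrist_force: [1.0, -0.6, -1.2]
width: 0.523
grip_force: 52.9
```

```bash
python3 s.py
```

```text
28.68 [489.  250.5 245.1] closing 4.15 tilt [-0.0014 -0.0006] F [ 1.  -0.6 -1.2] w 44.6 g 52.9 q6 0.36
```

Sliding on freely (bottom at about 53). Going home.

Request:
drive_tool(claw=[38,38,38,38,38,38], slide=[[0,0,-0.006],[0,0,-0.011],[0,0,-0.015],[0,0,-0.018],[0,0,-0.02],[0,0,-0.02]], yaw=[0,0,0,0,0,0])

```text
time: 29.18
tool_pos: [0.4895, 0.2507, 0.2372]
tcp_rot: [-2.14, -2.3, 0.001]
wrist_force: [-3.8, -1.0, 6.8]
width: 0.525
grip_force: 53.7
```

```bash
python3 s.py
```

```text
29.18 [489.5 250.7 237.2] closing 4.14 tilt [-0.0004 -0.0002] F [-3.8 -1.   6.8] w 44.8 g 53.7 q6 0.36
```

Request:
drive_tool(claw=[50,62,62,62,62,62,62,62], slide=[[0,0,0],[0,0,0],[0,0,0],[0,0,0.02],[0,0,0.06],[0,0,0.12],[0,0,0.18],[0,0,0.2]], yaw=[0,0,0,0,0,0,0,0])

```text
time: 29.85
tool_pos: [0.491, 0.2514, 0.3416]
tcp_rot: [2.138, 2.298, 0.012]
wrist_force: [1.2, 0.1, 1.0]
width: 0.722
grip_force: 0.0
```

Request:
drive_tool(claw=[62,62,62,62,62,62,62,62], slide=[[0,-0.06,0],[0,-0.14,0],[0,-0.22,0],[0,-0.3,0],[0,-0.38,0],[0,-0.46,0],[0,-0.54,0],[0,-0.6,0]], yaw=[0,0,0,0,0,0,0,0])

```text
time: 30.52
tool_pos: [0.4889, -0.0519, 0.3363]
tcp_rot: [2.14, 2.299, -0.0]
wrist_force: [1.3, 0.5, 0.4]
width: 0.726
grip_force: 0.0
```

```bash
python3 s.py; python3 - <<'E'
from m import *
c=cap('top');a=cap('scene');P=cloud(c);z=P[...,2]*1000
save(a,'a8.png',(280,80,380,160),7.5)
im=np.hstack([cv2.resize(x[b[1]:b[3],b[0]:b[2]],(390,390),interpolation=cv2.INTER_CUBIC) for x,b in((c['color'],(110,170,200,260)),(a['color'],(285,75,375,165)))])
cv2.imwrite('pics/a9.png',im[...,::-1])
q=P[...,:2]*1000-[489.7,250.2]
m=(np.hypot(*np.moveaxis(q,-1,0))<70)&(z>50)
for lo,hi in((50,63),(72,85)):
    k=m&(z>lo)&(z<hi); A=np.c_[q[k],np.ones(k.sum())]; f=np.linalg.lstsq(A,z[k],rcond=None)[0]; print(lo,k.sum(),np.median(z[k]),'tilt deg',np.degrees(f[:2]),q[k].mean(0))
E
python3 chk.py 2>/dev/null | grep -v hub
```

```text
30.52 [488.9 -51.9 336.3] closing 4.09 tilt [ 0.0006 -0.0008] F [1.3 0.5 0.4] w 62.0 g 0.0 q6 -0.23
50 329 56.33252805557931 tilt deg [0.24739593 0.65063778] [-1.57735025 -2.58282616]
72 317 78.25299919036843 tilt deg [-0.53102837  0.51810896] [-1.07632182  0.34135268]
fence 261 [552.5 209.5  59.8  30.4   4.1] fence uv 59.7 -45.1
fence 266 [545.9 299.1  60.4  31.3   4.2] fence uv 59.6 44.8
fence 279 [426.1 290.7  59.7  31.9   3.7] fence uv -60.5 44.9
fence 104 [421.6 290.2  45.4  35.6   3.3] fence uv -65.1 44.8
fence 159 [548.3 296.9  59.4  34.8   3.5] fence uv 61.8 42.4
fence 175 [554.1 208.7  59.8  32.2   4.2] fence uv 61.3 -46.0
```

View pics/a9.png

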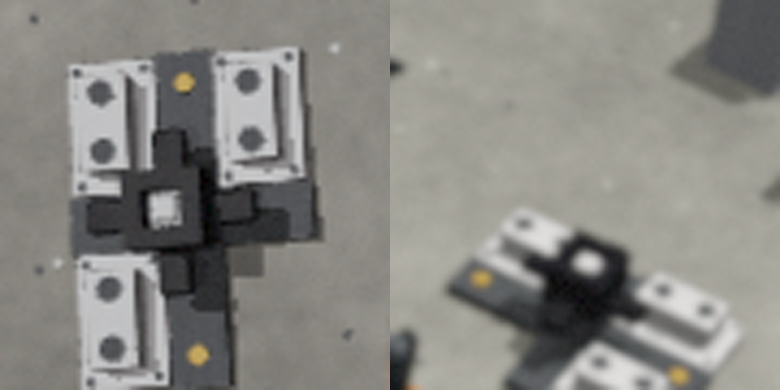

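The top view (left half) shows the handle seated over the spindle, with the bore at (163,208). Castings sit flush at (112,125), (258,115) and (122,320). Measured arm tops are at about 57 mm and the hub at about 79 mm, so the handle is home and level.

```bash
python3 -c "
from workcell import bot
print(bot.finish_job())"
```

```text
the job is handed in; nothing more can be done
None
```

I handed the job in: the three grey castings in the mould (its fourth cavity was empty) are square and flush in three fence corners. After that I fitted the star handle on the spindle, home and level; I never reached for the bystanders or the orange look-alikes. The hand-in gave no verdict.

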